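# Weigh two battery packs on a balance and keep the full one

## Task

One of the two look-alike battery packs in the charging dock is missing cells. Push the red eject bar fully down so that both packs come up, weigh the packs against each other by setting one gently and flat on each pan of the balance and letting go, then put the heavier pack flat in the green tray and leave the lighter one lying on a pan. Leave the bowl, the solder spool and the screwdriver where they are.

Things in the scene. Friction and masses are not known exactly. Their poses are not given: they have to be found in the camera images.
- dock: Fixed black and grey charging dock; the block with the bays is 152 mm wide (y), 160 mm long (x) and 76 mm high; origin on the table under the middle of the bays. Its x axis points from the eject bar to the low far end. Two bays side by side, centred 40 mm either side of the origin, run along x. The wall between the bays is 37 mm wide, the outer side walls 15 mm.
- bay_1 (a point): Middle of the floor of the bay on the dock's -y side, 36 mm above the table and 40 mm below the dock's top. Its pack starts level, its top flush with the dock's top, with 1.5 to 2.5 mm of clearance all round, so it cannot be gripped. The far end of the bay (+x) has only a 12 mm lip above the floor.
- bay_2 (a point): The same for the bay on the dock's +y side.
- eject_top (a point): Centre of the top face of the red eject bar (100 mm along dock y, 30 mm along dock x), 122 mm in front (dock -x) of the dock's origin, 80 mm above the table at first. Pushed down 40 mm to its stop, it drives a pin up as far through a hole in each bay's floor, 50 mm towards the bar from the bay's middle (first 2 mm free). It takes 10 to 15 N, and stays where it is left.
- eject (a joint): How far the eject bar is pushed down, m: 0 up (start), 0.040 fully down.
- pack_1_center (a point): Centre of a blue battery pack with black ends, 136 mm long (its x), 40 mm wide (y), 40 mm high (z), 0.23 to 0.37 kg, balanced at its centre; starts in bay 1. The packs look alike; which is heavier changes from start to start. Once ejected, its end towards the bar stands about 44 mm higher: the pack slopes about 19 degrees down towards dock +x and only that end is clear of the dock.
- pack_2_center (a point): Centre of the other pack, the same in every way to look at; starts in bay 2. Gripped near an end, a pack can swing in the jaws unless it is held firmly and moved smoothly.
- balance: Fixed white equal-arm balance; origin on the table under its middle. Its y axis runs along the beam, x across it. A pillar with a dial (70 mm wide in y, 40 mm in x, 111 mm high) stands in the middle. The pans are centred 115 mm to either side.
- beam (a joint): Tilt of the balance's beam, rad: 0 level (empty), positive when the left (+y) pan is down, negative when the right (-y) pan is down; soft rubber stops at +0.12 and -0.12 (they give by up to 0.02), where one pan stands about 15 mm lower and the other 15 mm higher than level. A weight of 20 g more on one side drives it to its stop within about a second.
- pan_left: Steel pan on the balance's +y side, always level: a plate 166 mm (x) by 90 mm (y) with a lip 2 mm high all round; it moves up and down freely with the beam.
- pan_right: The same pan on the balance's -y side.
- pan_left_top (a point): Centre of the left pan's upper face, 75 mm above the table when level; a pack lies here with its length along the balance's x.
- pan_right_top (a point): The same for the right pan.
- tray: Fixed low green tray, 190 mm (its x) by 110 mm (y) outside, 18 mm high, walls and floor 4 mm thick; origin on the table under its centre.
- bowl: Loose green plastic bowl, 116 mm across, 55 mm high, origin under its centre; not to be disturbed.
- spool: Loose metal solder spool, 60 mm across, 46 mm high, origin under its centre; not to be disturbed.
- screwdriver: Loose orange-handled screwdriver lying on the table; not to be disturbed.

How it is judged:
By the outcome, as a careful person would: the job done as asked, in the order asked, and still so for the second after the job is handed in, with the robot touching nothing.
It also fails if it takes over 72 s, if anything falls off the work surface, if the arm or the gripper's body presses on something with over 40 N, if the wrist force passes 120 N, or if a joint passes its speed limit or range.

## Robot

A 6-joint arm with a two-finger parallel gripper is mounted at the origin on the work surface. World frame = base frame: x ahead of the robot, y to its left, z up, the work surface at z = 0. Lengths are in m, angles in rad, forces in N, time in s.
With the tool pointing down it reaches from about 0.3 to 0.775 m from the base axis. Payload 14.6 kg.
Tool frame: the origin (TCP) lies on the centre line of the jaws, within the pads' length; the fingertips stand 25 mm ahead of it and the grasp point (between the pads) lies 6 mm ahead of it (ctrl.tip_reach is the distance from the TCP to the fingertips, in m); z points along the fingers, y is the line along which they close (so a half turn about z gives the same grasp; the last joint's range is limited). The gripper opens to 94 mm and grips with 3 to 60 N. Pads are 16 mm wide; open, the fingers measure 119 mm over their backs; the gripper's body (75 mm by 177 mm) begins 78 mm behind the grasp point.
Start: joints at [-1.301, 0.3, 1.521, -0, 1.321, -0.067], TCP at [0.182, -0.519, 0.193] pointing down, gripper open.
Joint ranges: [-3.03, 3.03], [-0.79, 2.21], [0.23, 2.52], [-1.04, 4.18], [0, 3.07], [-2.55, 2.55]. Speed limits (rad/s): [2.22, 2.22, 2.57, 3.14, 3.14, 3.14].

## Interface

Orientations are given as [roll, pitch, yaw] about the fixed x, y, z axes, in that order (R = Rz(yaw) Ry(pitch) Rx(roll)).
In Python, from station import ctrl gives the robot as it stands. The module is installed in compiled form; this text tells all that it offers.
- The arm moves only by the tool apply_moves, never from a script. Its argument "deltas" is a list of rows, each a list of 7 numbers: the closure in counts, from 0 (fully open) to 255 (shut), then the shift along the world's x, y, z in cm, then the turn, a rotation vector about the world's x, y, z in rad. In form: [[jaw, tx, ty, tz, ax, ay, az], ...]. A call has 1 to 10 rows; each row shifts and turns the commanded pose from where the row before left it; what a row does not reach is not made up. A row lasts 1/10 s, in which the tool goes at most 50 mm and 8.59 degrees, less where a joint would pass 70% of its speed; a pose out of reach is approached as far as the arm can. A call with a gripper value outside its range is refused whole. The fingers move at their own pace and stop on an object; "grip_force" is the grip in N (left out, the last holds). Time passes only in rows, so rows that do not move let the fingers close. It gives the time, the measured TCP pose, the force, the opening and the grip force at its end, in the units of the state.
- ctrl.get_obs(): the state, without advancing time (a new reading comes with each control period).
- ctrl.camera(name): name is "scene" or "top" or "wrist"; returns a dict with "img" (420x560x3 uint8, red, green, blue), "K" (3x3 intrinsics, pixels), "pose" (4x4, takes a point from camera to world coordinates); the wrist camera has in their place "hand_eye" (4x4, takes a point from camera to tool coordinates, whose origin is the TCP and whose axes are the flange's). Camera axes: x right, y up, looking along -z (the intrinsics and any distortion apply to the point x, -y, -z); pixel columns grow to the right and rows downward; lengths in m; the calibration is good to about 2 mm. The wrist camera is an equidistant fisheye: a pixel r from the principal point sees the ray r / f radians off the axis. A picture is of the moment at which its call begins: read the wrist's pose just before it. There is no depth.
- ctrl.hand_in(): hands the job in; it is judged then, once.
The state is a dict: "time_s": time; "qpos": joint angles; "joint_vel": joint speeds; "tau": joint torques, N m; "ee_pos": TCP position; "eef_rot": TCP orientation; "force": force on the tool from outside, world axes, zero at the start; "moment": the same for the moment, N m; "grip_width": finger opening in m; "grip_force": force on a finger pad.
Only numpy, scipy, OpenCV 4.12 (cv2) and the standard library are available. Lean on these libraries where they do the work, as an engineer would, in place of code of your own. Each camera call takes 0.05 s, during which the arm holds its last target. There are 200 camera calls.

## Working session

There is one attempt and no reset: what is moved stays moved. The work goes in short steps, Python scripts to look and compute and a tool call to move; the robot and the scene stay as the last step left them, time stands still between calls to the robot, and variables do not carry over. Pictures are saved under pics/ and viewed, at most 10 in all, crops included, and the job is handed in when it is done.

Besides the shell and the picture viewer there is one more tool, called after "Request:" by a JSON object that holds its "name" and its "arguments", one argument or row to a line. apply_moves: Moves the arm, as the interface text tells. Its arguments: {"type":"object","properties":{"deltas":{"type":"array"},"grip_force":{"type":"number"}},"required":["deltas"]}

```bash
mkdir -p pics
python3 - <<'E'
from station import ctrl
import cv2,numpy as np
o=ctrl.get_obs();print(o['time_s'],o['ee_pos'],o['eef_rot'],o['grip_width'])
for n in('top','scene'):
    c=ctrl.camera(n);cv2.imwrite(f'pics/{n}.png',c['img'][:,:,::-1]);np.savez(f'{n}.npz',**c);print(n,c['K'],c['pose'],[k for k in c])
E
```

```text
0.0 [ 0.18166259 -0.51881977  0.19248343] [-3.14039970e+00 -7.31632870e-05  3.36742254e-01] 0.09376995378718073
top [[536.53794099   0.         273.37289505]
 [  0.         536.53794099 206.07421658]
 [  0.           0.           1.        ]] [[-1.50299230e-02  9.84400757e-01 -1.75297606e-01  3.39934788e-01]
 [-9.99886934e-01 -1.47147968e-02  3.09739832e-03 -2.65575093e-03]
 [ 4.69612603e-04  1.75324340e-01  9.84510617e-01  1.35965013e+00]
 [ 0.00000000e+00  0.00000000e+00  0.00000000e+00  1.00000000e+00]] ['img', 'K', 'pose']
scene [[499.8995078    0.         281.58382416]
 [  0.         499.8995078  213.38799391]
 [  0.           0.           1.        ]] [[-0.70041444 -0.49728514  0.5119835   1.22359842]
 [ 0.71360894 -0.47436119  0.51550339  0.6320081 ]
 [-0.01348707  0.72642202  0.68711655  0.93630631]
 [ 0.          0.          0.          1.        ]] ['img', 'K', 'pose']
```

View pics/top.png

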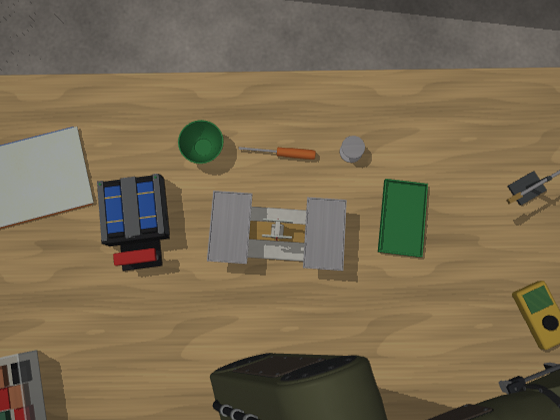

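View pics/scene.png

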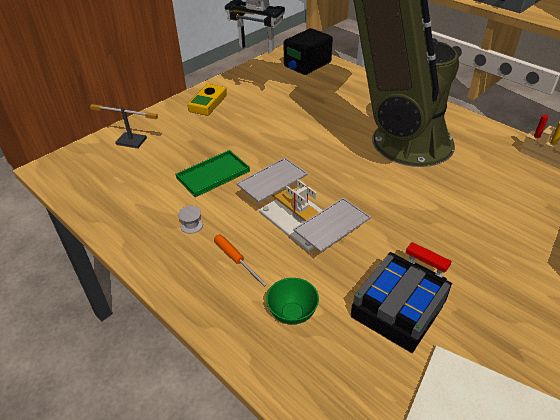

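The top view shows the dock on the left with the red bar at (135,257), and the packs at about (114,208) and (148,204). The balance pans are at (231,228) and (325,234), and the tray is at (404,218). The bowl, screwdriver and spool lie along row 150. The scene view agrees.

```bash
cat > h.py <<'E'
import numpy as np,cv2
def ray(c,p):
    uv=np.array(p,float).reshape(-1,2);K=c['K'];P=c['pose']
    d=np.c_[(uv[:,0]-K[0,2])/K[0,0],-(uv[:,1]-K[1,2])/K[1,1],-np.ones(len(uv))]@P[:3,:3].T
    return P[:3,3],d
def plane(c,p,z):
    o,d=ray(c,p);return o+d*((z-o[2])/d[:,2])[:,None]
def blobs(img,lo,hi,roi,minA=60,k=0):
    h=cv2.cvtColor(img,cv2.COLOR_RGB2HSV);m=cv2.inRange(h,np.array(lo),np.array(hi))
    M=np.zeros_like(m);x0,y0,x1,y1=roi;M[y0:y1,x0:x1]=m[y0:y1,x0:x1]
    if k:M=cv2.morphologyEx(M,cv2.MORPH_CLOSE,np.ones((k,k)))
    cs,_=cv2.findContours(M,cv2.RETR_EXTERNAL,cv2.CHAIN_APPROX_NONE)
    return [q for q in cs if cv2.contourArea(q)>minA]
def rect(c,q,z):
    w=plane(c,q.reshape(-1,2),z)[:,:2].astype(np.float32)*1000
    (cx,cy),(a,b),t=cv2.minAreaRect(w)
    if a<b:a,b,t=b,a,t+90
    return np.round([cx,cy,a,b,(t+90)%180-90],1)   # mm, deg of the long axis
E
python3 - <<'E'
from h import *
c=dict(np.load('top.npz'));s=dict(np.load('scene.npz'))
for n,lo,hi,roi,z,k in[('pack',(100,100,60),(130,255,255),(90,160,180,245),.076,7),('bar',(0,150,100),(6,255,255),(100,240,170,280),.08,0),('bar2',(174,150,100),(180,255,255),(100,240,170,280),.08,0),('tray',(50,100,30),(85,255,255),(365,165,440,270),.018,0),('pans',(0,0,110),(180,40,190),(200,180,355,280),.077,0)]:
    for q in blobs(c['img'],lo,hi,roi,60,k):print(n,rect(c,q,z),cv2.boundingRect(q))
for n,lo,hi,roi,z,k in[('pack',(100,100,60),(130,255,255),(350,240,460,340),.076,7),('bar',(0,150,100),(6,255,255),(390,235,460,280),.08,0),('tray',(50,100,30),(85,255,255),(165,140,260,200),.018,0),('pans',(0,0,110),(180,40,190),(230,150,380,250),.077,0)]:
    for q in blobs(s['img'],lo,hi,roi,60,k):print('S',n,rect(s,q,z),cv2.boundingRect(q))
v=c['img'][175:285,80:440];w=s['img'][130:350,160:470]
cv2.imwrite('pics/c1.png',cv2.resize(v[:,:,::-1],None,fx=2.2,fy=2.2,interpolation=2)[:, :])
E
```

```text
pack [567.6 381.4 115.2  39.9   6.9] (104, 185, 20, 49)
pack [577.  302.1 115.2  39.5   6.8] (137, 181, 20, 48)
bar [450.5 327.7  98.1  29.1 -83.2] (113, 248, 42, 18)
tray [ 545.8 -333.9  189.2  112.2   -7.9] (378, 179, 50, 78)
pans [510.2 -14.6 325.3 171.2  85.1] (207, 191, 139, 80)
S pack [568.2 382.2 114.3  39.7   6.6] (399, 279, 41, 43)
S pack [577.4 302.9 114.5  40.3   6.5] (366, 262, 41, 41)
S bar [457.5 329.2 100.4  40.4 -82.6] (406, 242, 45, 30)
S tray [ 552.6 -327.3  196.2  125.5   -7.9] (176, 150, 74, 47)
S pans [528.2  44.7 204.6 196.6  84.7] (259, 198, 112, 52)
S pans [506.1 -14.7  97.5  31.2  42.3] (296, 186, 13, 26)
S pans [ 503.4 -106.7  171.9  140.6   -4.8] (236, 158, 72, 43)
```

View pics/c1.png

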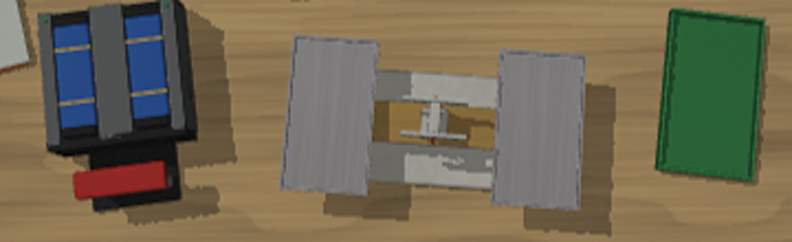

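The crop confirms the layout. The dock yaw is +6.8° and the bar is at (450.5, 327.7). The balance is centred at (510, -15) with yaw -4.9°, and the tray is at (546, -334) with yaw -7.9°. I'll go to the bar with the jaws closed.

Request:
{"name": "apply_moves", "arguments": {
  "deltas": [
    [255,0.7,2.2,0,0,0,-0.011],
    [255,1.35,4.2,0,0,0,-0.011],
    [255,1.35,4.2,0,0,0,-0.011],
    [255,1.35,4.2,0,0,0,-0.011],
    [255,1.35,4.2,0,0,0,-0.011],
    [255,1.35,4.2,0,0,0,-0.011],
    [255,1.35,4.2,0,0,0,-0.011],
    [255,1.35,4.2,0,0,0,-0.011],
    [255,1.35,4.2,0,0,0,-0.011],
    [255,1.35,4.2,0,0,0,-0.011]
  ],
  "grip_force": 20
}}

```text
time_s: 1.1
ee_pos: [0.3102, -0.1174, 0.1931]
eef_rot: [3.141, -0.0, 0.226]
force: [0.7, -0.8, -0.6]
grip_width: 0.0173
grip_force: 0.0
```

Request:
{"name": "apply_moves", "arguments": {
  "deltas": [
    [255,1.35,4.2,0,0,0,-0.011],
    [255,1.35,4.2,0,0,0,-0.011],
    [255,1.35,4.2,0,0,0,-0.011],
    [255,1.35,4.2,0,0,0,-0.011],
    [255,1.35,4.2,0,0,0,-0.011],
    [255,1.35,4.2,0,0,0,-0.011],
    [255,1.35,4.2,0,0,0,-0.011],
    [255,1.35,4.2,0,0,0,-0.011],
    [255,1.3,4.2,0,0,0,-0.011],
    [255,0.7,2.6,0,0,0,-0.009]
  ]
}}

```text
time_s: 2.1
ee_pos: [0.4383, 0.2874, 0.1924]
eef_rot: [3.141, 0.001, 0.12]
force: [-0.5, -0.1, 0.1]
grip_width: 0.0003
grip_force: 0.0
```

Request:
{"name": "apply_moves", "arguments": {
  "deltas": [
    [255,0.6,2.0,-1,0,0,0],
    [255,0.6,2.0,-2,0,0,0],
    [255,0,0,-3,0,0,0],
    [255,0,0,-2,0,0,0],
    [255,0,0,-1,0,0,0],
    [255,0,0,-0.8,0,0,0],
    [255,0,0,-0.8,0,0,0],
    [255,0,0,-0.8,0,0,0]
  ]
}}

```text
time_s: 2.9
ee_pos: [0.4506, 0.325, 0.0792]
eef_rot: [-3.141, -0.001, 0.119]
force: [0.2, 0.3, -0.7]
grip_width: 0.0003
grip_force: 0.0
```

Request:
{"name": "apply_moves", "arguments": {
  "deltas": [
    [255,0,0,-0.6,0,0,0],
    [255,0,0,-0.5,0,0,0],
    [255,0,0,-0.4,0,0,0],
    [255,0,0,-0.3,0,0,0],
    [255,0,0,0,0,0,0]
  ]
}}

```text
time_s: 3.4
ee_pos: [0.4504, 0.325, 0.0613]
eef_rot: [-3.141, -0.0, 0.119]
force: [-0.8, -0.6, 3.1]
grip_width: 0.0003
grip_force: 1.0
```

Run:
```python
from station import ctrl
import cv2,numpy as np
print(ctrl.get_obs()['force'],ctrl.get_obs()['ee_pos'])
c=ctrl.camera('scene');cv2.imwrite('pics/s2.png',cv2.resize(c['img'][180:370,320:520,::-1],None,fx=3,fy=3))
```

```text
[-0.83423617 -0.61913629  3.13032636] [0.45037218 0.32495037 0.06130471]
```

View pics/s2.png

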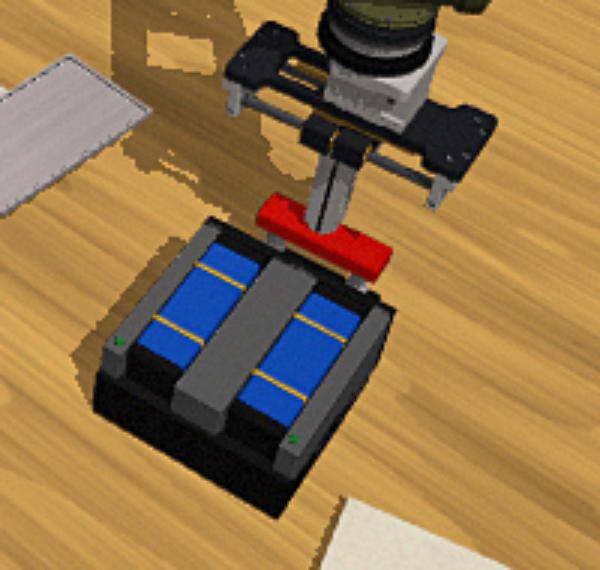

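The fingers seem to stand on the bar at (325,228), but the bar is barely pushed down. I'll check the geometry by projecting points into this view.

Run:
```python
from station import ctrl
from h import *
print(ctrl.tip_reach)
s=dict(np.load('scene.npz'));P=s['pose'];K=s['K']
def proj(X):
    q=P[:3,:3].T@(np.array(X)-P[:3,3]);return ((np.array([K[0,0]*q[0]/-q[2]+K[0,2],-K[1,1]*q[1]/-q[2]+K[1,2]])-[320,180])*3).round()
t=np.array([.4504,.325])
for z in(.036,.055,.08):print(z,proj([*t,z]))
ax=np.array([np.cos(.119),np.sin(.119)]);ay=np.array([-ax[1],ax[0]])
for h in(.04,.08):
  for b in([.4505,.3277],):
    print('bar',h,[proj([*(np.array(b)+i*.015*ax+j*.05*ay),h]).tolist() for i,j in((1,1),(1,-1),(-1,-1),(-1,1))])
c=ctrl.camera('scene')
for lo,hi in(((0,150,60),(6,255,255)),):
  for q in blobs(c['img'],lo,hi,(390,235,470,300)):print([(p-[320,180])*3 for p in cv2.boxPoints(cv2.minAreaRect(q))],(cv2.boundingRect(q)))
```

```text
0.025
0.036 [313. 259.]
0.055 [317. 243.]
0.08 [323. 221.]
bar 0.04 [[368.0, 299.0], [250.0, 240.0], [267.0, 217.0], [385.0, 275.0]]
bar 0.08 [[380.0, 265.0], [258.0, 205.0], [276.0, 183.0], [397.0, 241.0]]
[array([252.00018311, 222.00004578]), array([269.40014648, 187.20007324]), array([391.80010986, 248.40014648]), array([374.40014648, 283.20007324])] (405, 244, 46, 30)
```

Run:
```python
from station import ctrl
from h import *
s=dict(np.load('scene.npz'));t=dict(np.load('top.npz'))
o=ctrl.get_obs();print({k:np.round(v,4).tolist() for k,v in o.items()})
c=ctrl.camera('scene');u=ctrl.camera('top')
for im in(s['img'],c['img']):
  for q in blobs(im,(0,150,60),(6,255,255),(390,235,470,300)):print(np.round(cv2.boxPoints(cv2.minAreaRect(q))).tolist(),cv2.contourArea(q))
  for q in blobs(im,(100,100,60),(130,255,255),(350,220,460,340),60,7):print('p',cv2.boundingRect(q))
for im in(t['img'],u['img']):
  for q in blobs(im,(0,150,60),(6,255,255),(90,230,190,290),20):print('T',cv2.boundingRect(q))
```

```text
{'time_s': 3.5, 'qpos': [0.5591, 0.4543, 1.637, -0.0001, 1.0499, 2.0111], 'joint_vel': [-0.0007, -0.0004, 0.0004, 0.0017, 0.0017, 0.0012], 'tau': [0.1306, -55.7205, -30.2734, 0.0613, -0.4351, -0.0001], 'ee_pos': [0.4504, 0.3249, 0.0613], 'eef_rot': [-3.1415, -0.0004, 0.1188], 'force': [-1.1213, -0.3295, 3.1808], 'moment': [-0.1955, 0.2033, -0.0227], 'grip_force': 1.6077, 'grip_width': 0.0008}
[[404.0, 253.0], [410.0, 241.0], [452.0, 261.0], [446.0, 273.0]] 531.0
p (399, 279, 41, 43)
p (366, 262, 41, 41)
[[404.0, 254.0], [410.0, 242.0], [451.0, 263.0], [445.0, 274.0]] 469.0
p (399, 278, 41, 45)
p (366, 261, 41, 43)
T (113, 248, 43, 18)
T (139, 249, 9, 7)
```

The image puts the tips at about z=0.077, on top of the bar, while the reported TCP implies z=0.036. That looks like a constant offset of about 40 mm in reported z. I'll push on in small steps and watch the force.

Request:
{"name": "apply_moves", "arguments": {
  "deltas": [
    [255,0,0,-0.3,0,0,0],
    [255,0,0,-0.3,0,0,0],
    [255,0,0,-0.3,0,0,0]
  ]
}}

```text
time_s: 3.9
ee_pos: [0.4504, 0.325, 0.0526]
eef_rot: [-3.141, -0.001, 0.119]
force: [-2.8, -2.3, 10.5]
grip_width: 0.0003
grip_force: 5.1
```

Run:
```python
from station import ctrl
from h import *
s=dict(np.load('scene.npz'))
o=ctrl.get_obs();print(o['ee_pos'],o['force'])
c=ctrl.camera('scene')
for im in(s['img'],c['img']):
  for q in blobs(im,(0,150,60),(6,255,255),(390,235,470,300)):print(np.round(cv2.boxPoints(cv2.minAreaRect(q))).tolist(),cv2.contourArea(q))
  for q in blobs(im,(100,100,60),(130,255,255),(350,220,460,340),60,7):print('p',cv2.boundingRect(q))
```

```text
[0.45041637 0.32497002 0.05263903] [-2.81341175 -2.2876271  10.49175459]
[[404.0, 253.0], [410.0, 241.0], [452.0, 261.0], [446.0, 273.0]] 531.0
p (399, 279, 41, 43)
p (366, 262, 41, 41)
[[403.0, 257.0], [409.0, 245.0], [450.0, 265.0], [444.0, 277.0]] 460.0
p (399, 276, 41, 48)
p (365, 259, 42, 46)
```

Request:
{"name": "apply_moves", "arguments": {
  "deltas": [
    [255,0,0,-0.5,0,0,0],
    [255,0,0,-0.5,0,0,0],
    [255,0,0,-0.5,0,0,0],
    [255,0,0,-0.3,0,0,0],
    [255,0,0,-0.2,0,0,0]
  ]
}}

```text
time_s: 4.45
ee_pos: [0.4504, 0.325, 0.0325]
eef_rot: [-3.141, -0.0, 0.119]
force: [-3.3, -2.5, 10.1]
grip_width: 0.0006
grip_force: 5.0
```

Request:
{"name": "apply_moves", "arguments": {
  "deltas": [
    [255,0,0,-0.2,0,0,0],
    [255,0,0,-0.2,0,0,0],
    [255,0,0,0,0,0,0]
  ]
}}

```text
time_s: 4.75
ee_pos: [0.4504, 0.325, 0.0283]
eef_rot: [-3.141, -0.0, 0.119]
force: [-1.2, -1.6, 5.0]
grip_width: 0.0005
grip_force: 2.7
```

Run:
```python
from station import ctrl
from h import *
s=dict(np.load('scene.npz'))
o=ctrl.get_obs();print(o['ee_pos'],o['force'])
c=ctrl.camera('scene')
for im in(s['img'],c['img']):
  for q in blobs(im,(0,150,60),(6,255,255),(390,235,470,310)):print(np.round(cv2.boxPoints(cv2.minAreaRect(q))).tolist(),cv2.contourArea(q))
cv2.imwrite('pics/s3.png',cv2.resize(c['img'][180:370,320:520,::-1],None,fx=3,fy=3))
```

```text
[0.45039206 0.32497488 0.028343  ] [-1.21948589 -1.58502598  4.98509036]
[[404.0, 253.0], [410.0, 241.0], [452.0, 261.0], [446.0, 273.0]] 531.0
[[426.0, 269.0], [429.0, 263.0], [447.0, 272.0], [444.0, 279.0]] 89.0
[[405.0, 259.0], [408.0, 253.0], [428.0, 262.0], [425.0, 269.0]] 85.0
```

View pics/s3.png

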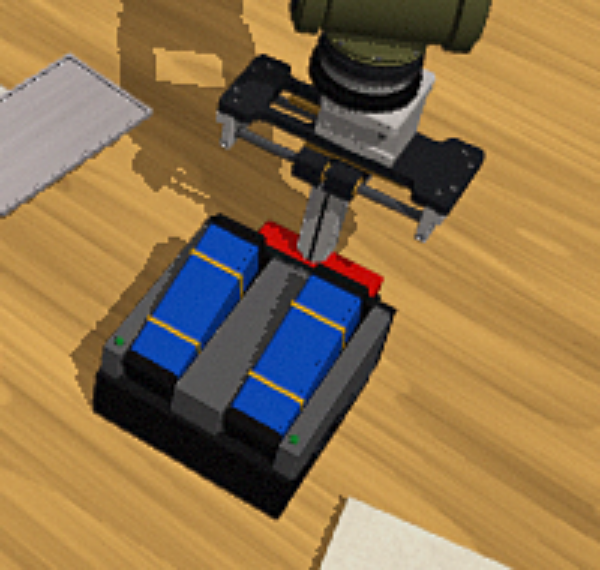

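The bar's back corner is now at (381,275), close to where a full push would put it, and the packs have tipped up. I'll go on until the stop is felt.

Request:
{"name": "apply_moves", "arguments": {
  "deltas": [
    [255,0,0,-0.2,0,0,0],
    [255,0,0,-0.1,0,0,0],
    [255,0,0,0,0,0,0]
  ]
}}

```text
time_s: 5.1
ee_pos: [0.4506, 0.3251, 0.0275]
eef_rot: [-3.141, -0.001, 0.119]
force: [-11.4, -7.7, 32.9]
grip_width: -0.0
grip_force: 16.3
```

Request:
{"name": "apply_moves", "arguments": {
  "deltas": [
    [255,0,0,-0.2,0,0,0],
    [255,0,0,0,0,0,0]
  ]
}}

```text
time_s: 5.3
ee_pos: [0.4507, 0.3251, 0.0272]
eef_rot: [-3.141, -0.002, 0.119]
force: [-19.6, -14.4, 54.1]
grip_width: 0.0005
grip_force: 27.0
```

The bar is on its stop at 54 N. TCP z reads 27 mm while the tips are at 40 mm, so the tips are really at reported TCP +13 mm. I'll lift, open partway and measure the fingertips.

Request:
{"name": "apply_moves", "arguments": {
  "deltas": [
    [255,0,0,0.6,0,0,0],
    [255,0,0,2,0,0,0],
    [92,0,0,3,0,0,0],
    [92,0,0,4,0,0,0],
    [92,0,0,3,0,0,0],
    [92,0,0,1,0,0,0],
    [92,0,0,0,0,0,0],
    [92,0,0,0,0,0,0]
  ]
}}

```text
time_s: 6.1
ee_pos: [0.4498, 0.3246, 0.1573]
eef_rot: [3.141, 0.002, 0.119]
force: [-0.6, -0.6, -0.4]
grip_width: 0.045
grip_force: 0.0
```

Run:
```python
from station import ctrl
from h import *
o=ctrl.get_obs();print(o['ee_pos'],o['eef_rot'],o['force'],o['grip_width'])
s=ctrl.camera('scene');t=ctrl.camera('top');w=ctrl.camera('wrist')
np.savez('s4.npz',**s);np.savez('t4.npz',**t);np.savez('w4.npz',**w);print(w['K'],w['hand_eye'])
a=cv2.resize(s['img'][170:350,350:480,::-1],None,fx=3,fy=3);b=cv2.resize(t['img'][160:340,80:210,::-1],None,fx=3,fy=3)
cv2.imwrite('pics/p4.png',np.hstack([a,b]))
```

```text
[0.4497525  0.32458642 0.15734317] [3.14069908e+00 1.95760399e-03 1.18795672e-01] [-0.64729611 -0.58422925 -0.43642999] 0.04495896274871349
[[325.1922621    0.         273.18582917]
 [  0.         325.1922621  205.84509535]
 [  0.           0.           1.        ]] [[-8.40051426e-04  9.60520593e-01  2.78207630e-01  8.10617901e-02]
 [ 9.99999575e-01  9.12701834e-04 -1.31620535e-04  7.41294865e-04]
 [-3.80344848e-04  2.78207402e-01 -9.60520951e-01 -1.90258359e-01]
 [ 0.00000000e+00  0.00000000e+00  0.00000000e+00  1.00000000e+00]]
```

View pics/p4.png

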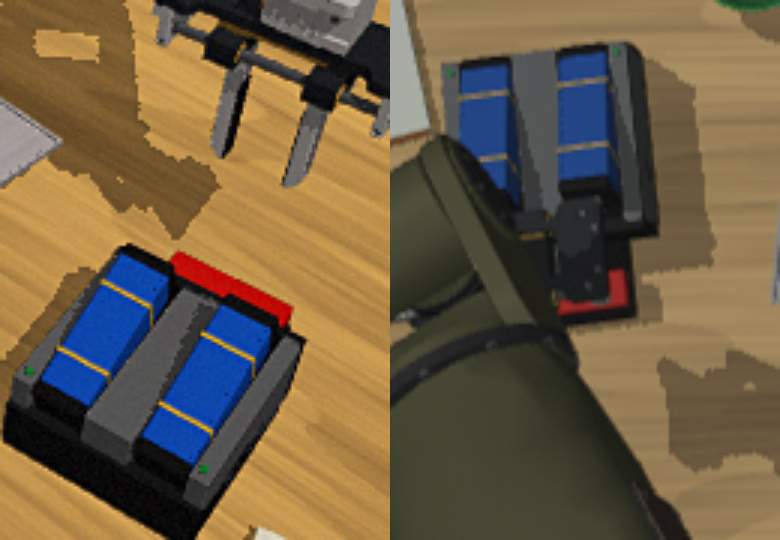

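The fingertips are at scene pixels (424,222) and (447,232), and both packs are tilted up. I'll project the predicted tips under both hypotheses to compare.

```bash
cat >> h.py <<'E'
def proj(c,X):
    P=c['pose'];K=c['K'];q=P[:3,:3].T@(np.array(X,float)-P[:3,3]);return np.array([K[0,0]*q[0]/-q[2]+K[0,2],-K[1,1]*q[1]/-q[2]+K[1,2]])
E
python3 - <<'E'
from station import ctrl
from h import *
s=dict(np.load('s4.npz'));t=dict(np.load('t4.npz'))
o=ctrl.get_obs();print(o['grip_width'])
p=np.array(o['ee_pos']);ay=np.array([-np.sin(.119),np.cos(.119),0])
for dz in(-.025,.0128):
  for sg in(1,-1):
    print(dz,sg,proj(s,p+[0,0,dz]+sg*ay*.0285).round(1))
# scene tip pixels -> plane
for z in(.132,.17):print(z,plane(s,[(424,222.3),(446.7,232)],z).round(3).tolist())
w=dict(np.load('w4.npz'));cv2.imwrite('pics/w4.png',w['img'][:,:,::-1])
E
```

```text
0.05692702507363215
-0.025 1 [444.3 243.1]
-0.025 -1 [420.4 232. ]
0.0128 1 [448. 231.]
0.0128 -1 [423.4 219.8]
0.132 [[0.421, 0.285, 0.132], [0.412, 0.339, 0.132]]
0.17 [[0.459, 0.301, 0.17], [0.451, 0.352, 0.17]]
```

View pics/w4.png

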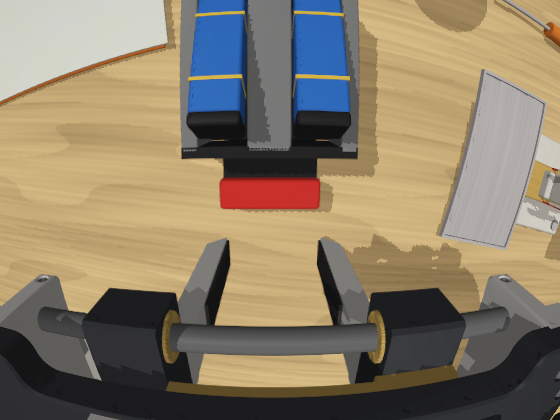

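The tips are really about 13 mm behind the TCP: scene ray and wrist view agree, and the TCP pose itself is consistent. I'll allow for this offset throughout. In the wrist view the bar and packs are centred about where expected. Next is the pregrasp for pack 1 (-y side), tilted 18.5°.

Request:
{"name": "apply_moves", "arguments": {
  "deltas": [
    [92,1.4,-0.4,0,-0.0076,0.0642,0],
    [92,2,-0.6,-0.5,-0.0076,0.0642,0],
    [92,2.4,-0.7,-0.9,-0.0076,0.0642,0],
    [92,2.2,-0.6,-0.9,-0.0076,0.0642,0],
    [92,1.4,-0.3,-0.6,-0.0076,0.0642,0],
    [92,0,0,0,0,0,0]
  ]
}}

```text
time_s: 6.85
ee_pos: [0.5451, 0.2974, 0.1259]
eef_rot: [3.14, 0.33, 0.116]
force: [-0.4, -0.0, -0.0]
grip_width: 0.0602
grip_force: 0.0
```

Run:
```python
from station import ctrl
from h import *
o=ctrl.get_obs();print(o['ee_pos'],o['eef_rot'],o['force'],o['grip_width'])
w=ctrl.camera('wrist');cv2.imwrite('pics/w5.png',w['img'][100:,120:430,::-1])
```

```text
[0.5451116  0.29743005 0.12586434] [3.14014114 0.33025661 0.11605747] [-0.41736385 -0.04630593 -0.02785176] 0.060166862942306
```

View pics/w5.png

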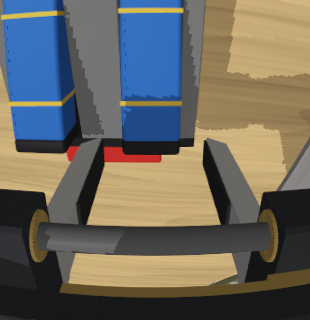

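The fingers (columns 100 and 207 in the crop) straddle the pack (121–183) symmetrically, and the grip lies about 13 mm from the pack end. I'll descend along the tool and close.

Request:
{"name": "apply_moves", "arguments": {
  "deltas": [
    [92,-0.5,0,-1.2,0,0,0],
    [92,-0.6,-0.05,-1.5,0,0,0],
    [92,-0.6,-0.05,-1.5,0,0,0],
    [92,-0.5,-0.05,-1.2,0,0,0],
    [92,0,0,0,0,0,0],
    [255,0,0,0,0,0,0],
    [255,0,0,0,0,0,0],
    [255,0,0,0,0,0,0],
    [255,0,0,0,0,0,0]
  ],
  "grip_force": 60
}}

```text
time_s: 7.8
ee_pos: [0.5226, 0.2977, 0.0766]
eef_rot: [-3.141, 0.322, 0.119]
force: [-1.1, 1.6, 2.1]
grip_width: 0.0395
grip_force: 60.0
```

Request:
{"name": "apply_moves", "arguments": {
  "deltas": [
    [255,0,0,0,0,0,0],
    [255,0,0,0.2,0,0,0],
    [255,0,0,0.5,0,0,0],
    [255,0,0,0.8,0,0,0],
    [255,0,0,1.0,0,0,0],
    [255,0,0,1.0,0,0,0],
    [255,0,0,1.0,0,0,0],
    [255,0,0,0.8,0,0,0],
    [255,0,0,0.4,0,0,0],
    [255,0,0,0,0,0,0]
  ]
}}

```text
time_s: 8.8
ee_pos: [0.5224, 0.2975, 0.1336]
eef_rot: [-3.141, 0.322, 0.119]
force: [0.7, 0.2, -3.5]
grip_width: 0.0396
grip_force: 60.0
```

Pack 1 is held with about 3.5 N of weight. Now I'll level it and carry it to the right pan.

Request:
{"name": "apply_moves", "arguments": {
  "deltas": [
    [255,0,-0.3,0.4,0.003,-0.025,0],
    [255,0,-0.6,0.8,0.006,-0.05,0],
    [255,-0.2,-1.0,0.9,0.008,-0.065,0],
    [255,-0.3,-1.5,0.9,0.008,-0.065,0],
    [255,-0.4,-2.0,0.6,0.007,-0.06,0],
    [255,-0.5,-2.5,0.3,0.005,-0.04,0],
    [255,-0.5,-2.6,0.1,0.002,-0.016,0],
    [255,-0.5,-2.6,0,0,0,-0.02],
    [255,-0.5,-2.6,0,0,0,-0.02],
    [255,-0.5,-2.6,0,0,0,-0.02]
  ]
}}

```text
time_s: 9.8
ee_pos: [0.4875, 0.1132, 0.173]
eef_rot: [-3.141, -0.001, 0.058]
force: [-0.2, 1.3, -2.5]
grip_width: 0.0396
grip_force: 60.0
```

Request:
{"name": "apply_moves", "arguments": {
  "deltas": [
    [255,-0.5,-2.6,0,0,0,-0.02],
    [255,-0.5,-2.6,0,0,0,-0.02],
    [255,-0.5,-2.6,0,0,0,-0.02],
    [255,-0.5,-2.6,0,0,0,-0.02],
    [255,-0.5,-2.6,0,0,0,-0.02],
    [255,-0.5,-2.6,0,0,0,-0.02],
    [255,-0.4,-2.4,0,0,0,-0.02],
    [255,-0.4,-2.0,0,0,0,0],
    [255,-0.3,-1.5,0,0,0,0],
    [255,-0.2,-1.0,0,0,0,0]
  ]
}}

```text
time_s: 10.8
ee_pos: [0.4446, -0.1115, 0.173]
eef_rot: [-3.141, -0.001, -0.082]
force: [0.0, 1.5, -2.5]
grip_width: 0.0392
grip_force: 60.0
```

Run:
```python
from station import ctrl
from h import *
s=ctrl.camera('scene')
o=ctrl.get_obs();print(o['time_s'],o['ee_pos'],o['eef_rot'],o['force'],o['grip_width'])
np.savez('s6.npz',**s);cv2.imwrite('pics/s6.png',cv2.resize(s['img'][100:290,200:400,::-1],None,fx=3,fy=3))
```

```text
10.85 [ 0.44459986 -0.11221304  0.17301235] [-3.14130763e+00 -4.39100851e-04 -8.20211723e-02] [-0.6119919  -1.10636083 -2.73138131] 0.03927892360385503
```

View pics/s6.png

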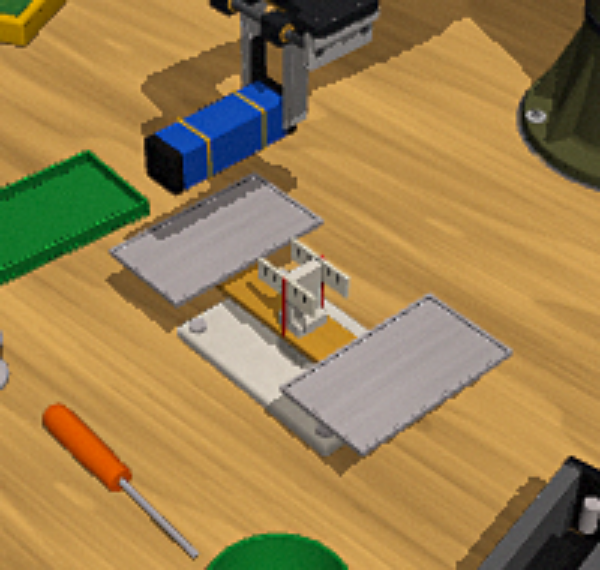

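The pack is level: its lower edge slope matches the pan edge slope. Pan corners are visible at (110,252), (175,305), (322,220), (255,178) and at (282,388), (362,452), (511,352), (430,297). I'll compute the pan centres and the pack bottom height.

Run:
```python
from h import *
s=dict(np.load('s6.npz'))
for q in([(110,252),(175,305),(322,220),(255,178)],[(282,388),(362,452),(511,352),(430,297)]):
    w=plane(s,np.array(q)/3+[200,100],.077);print(w.mean(0).round(4),np.degrees(np.arctan2(*(w[2]-w[1])[1::-1])).round(1),np.linalg.norm(w[2]-w[1]).round(3))
for z in(.16,.17,.18,.19):print(z,((proj(s,[.5688,-.1024,z])-[200,100])*3).round(),plane(s,np.array([[180,193],[147,170]])/3+[200,100],z).round(3).tolist())
```

```text
[ 0.5043 -0.1252  0.077 ] 175.6 0.173
[0.5226 0.1025 0.077 ] 174.8 0.169
0.16 [179. 208.] [[0.554, -0.116, 0.16], [0.552, -0.16, 0.16]]
0.17 [178. 198.] [[0.563, -0.106, 0.17], [0.56, -0.15, 0.17]]
0.18 [178. 189.] [[0.571, -0.097, 0.18], [0.569, -0.139, 0.18]]
0.19 [177. 179.] [[0.58, -0.087, 0.19], [0.577, -0.129, 0.19]]
```

Request:
{"name": "apply_moves", "arguments": {
  "deltas": [
    [255,0.15,-0.5,-0.5,0,0,0],
    [255,0.15,-0.5,-1.2,0,0,0],
    [255,0,0,-1.6,0,0,0],
    [255,0,0,-1.6,0,0,0],
    [255,0,0,-1.6,0,0,0],
    [255,0,0,-1.2,0,0,0],
    [255,0,0,-0.8,0,0,0],
    [255,0,0,-0.4,0,0,0],
    [255,0,0,0,0,0,0],
    [255,0,0,0,0,0,0]
  ]
}}

```text
time_s: 11.85
ee_pos: [0.4485, -0.1207, 0.0845]
eef_rot: [-3.141, -0.001, -0.081]
force: [0.1, -0.0, -3.5]
grip_width: 0.0395
grip_force: 60.0
```

Request:
{"name": "apply_moves", "arguments": {
  "deltas": [
    [255,0,0,-0.3,0,0,0],
    [255,0,0,-0.3,0,0,0],
    [255,0,0,-0.3,0,0,0],
    [255,0,0,-0.3,0,0,0],
    [255,0,0,-0.2,0,0,0],
    [255,0,0,-0.2,0,0,0],
    [255,0,0,-0.2,0,0,0],
    [255,0,0,0,0,0,0]
  ]
}}

```text
time_s: 12.65
ee_pos: [0.4481, -0.1205, 0.0658]
eef_rot: [-3.141, 0.0, -0.081]
force: [-0.1, -0.1, -2.8]
grip_width: 0.0395
grip_force: 60.0
```

Request:
{"name": "apply_moves", "arguments": {
  "deltas": [
    [255,0,0,-0.2,0,0,0],
    [255,0,0,-0.2,0,0,0],
    [255,0,0,0,0,0,0],
    [255,0,0,0,0,0,0]
  ]
}}

```text
time_s: 13.05
ee_pos: [0.4483, -0.1206, 0.0621]
eef_rot: [-3.141, -0.0, -0.081]
force: [0.1, -0.2, -3.2]
grip_width: 0.0395
grip_force: 60.0
```

Request:
{"name": "apply_moves", "arguments": {
  "deltas": [
    [255,0,0,-0.15,0,0,0],
    [255,0,0,0,0,0,0],
    [255,0,0,0,0,0,0]
  ]
}}

```text
time_s: 13.35
ee_pos: [0.4483, -0.1206, 0.0608]
eef_rot: [-3.141, -0.0, -0.081]
force: [-3.6, 1.2, 3.2]
grip_width: 0.04
grip_force: 60.0
```

The pan is at its stop and carrying the pack. Release and retreat.

Request:
{"name": "apply_moves", "arguments": {
  "deltas": [
    [255,0,0,0.04,0,0,0],
    [120,0,0,0,0,0,0],
    [92,0,0,0,0,0,0],
    [92,0,0,0,0,0,0],
    [92,0,0,0.5,0,0,0],
    [92,0,0,1.5,0,0,0],
    [92,0,0,3,0,0,0],
    [92,0,0,4,0,0,0],
    [92,0,0,3,0,0,0]
  ]
}}

```text
time_s: 14.25
ee_pos: [0.4484, -0.1206, 0.1835]
eef_rot: [-3.141, -0.002, -0.081]
force: [0.3, 0.5, 0.3]
grip_width: 0.06
grip_force: 0.0
```

Run:
```python
from station import ctrl
from h import *
s=ctrl.camera('scene')
o=ctrl.get_obs();print(o['time_s'],o['ee_pos'],o['eef_rot'],o['force'],o['grip_width'])
np.savez('s7.npz',**s);cv2.imwrite('pics/s7.png',cv2.resize(s['img'][130:360,200:480,::-1],None,fx=2.5,fy=2.5))
```

```text
14.3 [ 0.45000792 -0.12115954  0.18775064] [ 3.14062759 -0.00753391 -0.08098471] [0.61107667 0.67793181 4.906826  ] 0.05991913868851441
```

View pics/s7.png

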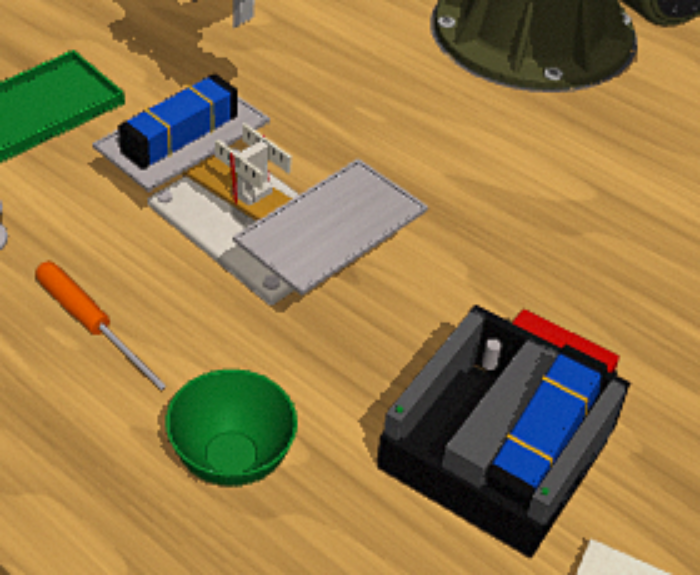

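Pack 1 lies flat on the right pan, which is at its lower stop. Pack 2 is still propped up in its bay. That was the last picture I may view, so from here I use numbers. Going for pack 2.

Request:
{"name": "apply_moves", "arguments": {
  "deltas": [
    [92,0.4,2.2,0,0,0,0.02],
    [92,0.7,4.2,0,0,0,0.02],
    [92,0.7,4.6,0,0,0,0.02],
    [92,0.7,4.6,0,0,0,0.02],
    [92,0.7,4.6,0,0,0,0.02],
    [92,0.7,4.6,0,0,0,0.02],
    [92,0.7,4.6,0,0,0,0.02],
    [92,0.7,4.6,0,0,0,0.02],
    [92,0.7,4.6,0,0,0,0.02],
    [92,0.7,4.2,0,0,0,0.02]
  ]
}}

```text
time_s: 15.3
ee_pos: [0.5151, 0.3097, 0.181]
eef_rot: [-3.141, -0.0, 0.12]
force: [-0.0, -1.0, -0.2]
grip_width: 0.06
grip_force: 0.0
```

Request:
{"name": "apply_moves", "arguments": {
  "deltas": [
    [92,0.5,3.0,-0.3,-0.0076,0.0642,0],
    [92,0.5,2.0,-0.7,-0.0076,0.0642,0],
    [92,0.4,1.2,-1.2,-0.0076,0.0642,0],
    [92,0.2,0.5,-1.6,-0.0076,0.0642,0],
    [92,0,0,-1.2,-0.0076,0.0642,0],
    [92,0,0,-0.5,0,0,0],
    [92,0,0,0,0,0,0]
  ]
}}

```text
time_s: 16.0
ee_pos: [0.5311, 0.3742, 0.125]
eef_rot: [-3.141, 0.323, 0.119]
force: [-0.1, 0.1, 1.1]
grip_width: 0.0601
grip_force: 0.0
```

Run:
```python
from station import ctrl
from h import *
w=ctrl.camera('wrist')
o=ctrl.get_obs();print(o['time_s'],o['ee_pos'],o['eef_rot'],o['force'],o['grip_width'])
for q in blobs(w['img'],(100,100,60),(130,255,255),(0,0,560,260),200,7):print(cv2.boundingRect(q))
g=cv2.cvtColor(w['img'],cv2.COLOR_RGB2HSV)
for q in blobs(w['img'],(100,100,60),(130,255,255),(0,190,560,260),60):print(cv2.boundingRect(q))
```

```text
16.05 [0.53122664 0.37441826 0.12631071] [-3.14020387  0.32135129  0.11904091] [-0.27565065 -0.51426021  0.4800696 ] 0.06001277152235633
(235, 61, 65, 176)
(238, 201, 60, 36)
(237, 190, 61, 5)
```

Request:
{"name": "apply_moves", "arguments": {
  "deltas": [
    [92,-0.4,0.1,-1.2,0,0,0],
    [92,-0.5,0.1,-1.5,0,0,0],
    [92,-0.5,0,-1.5,0,0,0],
    [92,-0.5,0,-1.2,0,0,0],
    [92,0,0,0,0,0,0],
    [255,0,0,0,0,0,0],
    [255,0,0,0,0,0,0],
    [255,0,0,0,0,0,0],
    [255,0,0,0,0,0,0]
  ],
  "grip_force": 60
}}

```text
time_s: 16.95
ee_pos: [0.5126, 0.3766, 0.0726]
eef_rot: [-3.139, 0.322, 0.119]
force: [-0.1, -0.0, 3.2]
grip_width: 0.0395
grip_force: 60.0
```

Request:
{"name": "apply_moves", "arguments": {
  "deltas": [
    [255,0,0,0,0,0,0],
    [255,0,0,0.2,0,0,0],
    [255,0,0,0.5,0,0,0],
    [255,0,0,0.8,0,0,0],
    [255,0,0,1.0,0,0,0],
    [255,0,0,1.0,0,0,0],
    [255,0,0,1.0,0,0,0],
    [255,0,0,0.8,0,0,0],
    [255,0,0,0.4,0,0,0],
    [255,0,0,0,0,0,0]
  ]
}}

```text
time_s: 17.95
ee_pos: [0.5124, 0.3765, 0.1296]
eef_rot: [-3.14, 0.322, 0.119]
force: [0.2, -0.8, -1.8]
grip_width: 0.0395
grip_force: 60.0
```

Request:
{"name": "apply_moves", "arguments": {
  "deltas": [
    [255,0,-0.3,0.4,0.003,-0.025,0],
    [255,0,-0.6,0.8,0.006,-0.05,0],
    [255,-0.2,-1.0,0.9,0.008,-0.065,0],
    [255,-0.3,-1.5,0.9,0.008,-0.065,0],
    [255,-0.4,-2.0,0.6,0.007,-0.06,0],
    [255,-0.5,-2.4,0.3,0.005,-0.04,0],
    [255,-0.5,-2.5,0.1,0.002,-0.016,-0.014],
    [255,-0.5,-2.5,0,0,0,-0.025],
    [255,-0.5,-2.5,0,0,0,-0.025],
    [255,-0.5,-2.5,0,0,0,-0.03]
  ]
}}

```text
time_s: 18.95
ee_pos: [0.4775, 0.1972, 0.1689]
eef_rot: [-3.14, -0.001, 0.024]
force: [0.2, 0.5, -3.1]
grip_width: 0.0398
grip_force: 60.0
```

Request:
{"name": "apply_moves", "arguments": {
  "deltas": [
    [255,-0.4,-2.5,0,0,0,-0.03],
    [255,-0.3,-2.3,0,0,0,-0.03],
    [255,-0.3,-2.0,0,0,0,-0.025],
    [255,-0.2,-1.5,0,0,0,-0.015],
    [255,0,-0.7,0,0,0,-0.01],
    [255,0,-0.3,0,0,0,0],
    [255,0,0,0,0,0,0],
    [255,0,0,0,0,0,0]
  ]
}}

```text
time_s: 19.75
ee_pos: [0.4663, 0.1059, 0.1689]
eef_rot: [-3.139, -0.0, -0.084]
force: [0.1, 0.4, -2.7]
grip_width: 0.04
grip_force: 60.0
```

Run:
```python
from station import ctrl
from h import *
s=ctrl.camera('scene')
o=ctrl.get_obs();print(o['time_s'],o['ee_pos'],o['eef_rot'],o['force'],o['grip_width'])
# held pack: blue blob in the scene, its lower corner and the slope of its sides
for q in blobs(s['img'],(100,100,40),(130,255,255),(220,80,460,260),100,5):
    print(cv2.boundingRect(q),cv2.approxPolyDP(q,2.5,True).reshape(-1,2).tolist())
np.savez('s8.npz',**s)
G=np.array(o['ee_pos']);ax=np.array([np.cos(-.085),np.sin(-.085),0]);ay=np.array([-ax[1],ax[0],0])
for dz in(.006,.046):   # predicted bottom / top corners of the blue part, if level
    for a in(112.5,-2.5):print(dz,a,[proj(s,G+ax*a/1000+sg*ay*.02+[0,0,dz]).round(1).tolist() for sg in(1,-1)])
```

```text
19.8 [0.4662881  0.10592387 0.16886068] [-3.13948333e+00 -1.59195584e-04 -8.40455227e-02] [ 0.12533359 -0.09843627 -1.97754251] 0.03962569585063026
(311, 167, 46, 41) [[354, 171], [344, 167], [311, 188], [322, 196], [322, 207], [355, 186]]
(251, 161, 42, 35) [[292, 167], [283, 161], [251, 179], [259, 185], [260, 195], [290, 178]]
0.006 112.5 [[323.1, 208.2], [310.9, 199.3]]
0.006 -2.5 [[358.4, 186.2], [346.1, 178.0]]
0.046 112.5 [[323.9, 194.8], [311.4, 185.9]]
0.046 -2.5 [[360.0, 172.8], [347.4, 164.8]]
```

The held pack sits where predicted, level over the left pan. Lowering.

Request:
{"name": "apply_moves", "arguments": {
  "deltas": [
    [255,0,0,-0.5,0,0,0],
    [255,0,0,-1.1,0,0,0],
    [255,0,0,-1.4,0,0,0],
    [255,0,0,-1.4,0,0,0],
    [255,0,0,-1.2,0,0,0],
    [255,0,0,-0.8,0,0,0],
    [255,0,0,-0.5,0,0,0],
    [255,0,0,-0.3,0,0,0],
    [255,0,0,0,0,0,0],
    [255,0,0,0,0,0,0]
  ]
}}

```text
time_s: 20.8
ee_pos: [0.4665, 0.1055, 0.0973]
eef_rot: [-3.139, -0.001, -0.085]
force: [0.4, 0.3, -1.9]
grip_width: 0.0396
grip_force: 60.0
```

Request:
{"name": "apply_moves", "arguments": {
  "deltas": [
    [255,0,0,-0.2,0,0,0],
    [255,0,0,-0.2,0,0,0],
    [255,0,0,-0.2,0,0,0],
    [255,0,0,-0.2,0,0,0],
    [255,0,0,-0.1,0,0,0],
    [255,0,0,0,0,0,0],
    [255,0,0,0,0,0,0]
  ]
}}

```text
time_s: 21.5
ee_pos: [0.4663, 0.1054, 0.088]
eef_rot: [-3.14, -0.0, -0.085]
force: [-0.4, -0.6, -1.6]
grip_width: 0.0401
grip_force: 60.0
```

Request:
{"name": "apply_moves", "arguments": {
  "deltas": [
    [255,0,0,-0.1,0,0,0],
    [255,0,0,-0.1,0,0,0],
    [255,0,0,0,0,0,0],
    [255,0,0,0,0,0,0]
  ]
}}

```text
time_s: 21.9
ee_pos: [0.4663, 0.1054, 0.0859]
eef_rot: [-3.14, -0.0, -0.085]
force: [-0.2, 0.2, -2.3]
grip_width: 0.0396
grip_force: 60.0
```

Request:
{"name": "apply_moves", "arguments": {
  "deltas": [
    [255,0,0,-0.1,0,0,0],
    [255,0,0,-0.1,0,0,0],
    [255,0,0,0,0,0,0],
    [255,0,0,0,0,0,0]
  ]
}}

```text
time_s: 22.3
ee_pos: [0.4664, 0.1055, 0.0841]
eef_rot: [-3.139, -0.001, -0.085]
force: [-1.5, 1.0, 0.1]
grip_width: 0.0392
grip_force: 60.0
```

Request:
{"name": "apply_moves", "arguments": {
  "deltas": [
    [255,0,0,-0.1,0,0,0],
    [255,0,0,-0.1,0,0,0],
    [255,0,0,0,0,0,0],
    [255,0,0,0,0,0,0]
  ]
}}

```text
time_s: 22.7
ee_pos: [0.4663, 0.1055, 0.082]
eef_rot: [-3.139, -0.0, -0.085]
force: [-0.4, 1.4, 0.8]
grip_width: 0.0394
grip_force: 60.0
```

Full weight is on the pan. Release, retreat and let the balance settle.

Request:
{"name": "apply_moves", "arguments": {
  "deltas": [
    [120,0,0,0,0,0,0],
    [92,0,0,0,0,0,0],
    [92,0,0,0,0,0,0],
    [92,0,0,0.5,0,0,0],
    [92,0,0,1.5,0,0,0],
    [92,0,0,3,0,0,0],
    [92,0,0,4,0,0,0],
    [92,0,0,2,0,0,0],
    [92,0,0,0,0,0,0],
    [92,0,0,0,0,0,0]
  ]
}}

```text
time_s: 23.7
ee_pos: [0.466, 0.1053, 0.1915]
eef_rot: [-3.14, -0.0, -0.085]
force: [-0.2, 0.3, -0.7]
grip_width: 0.0604
grip_force: 0.0
```

Request:
{"name": "apply_moves", "arguments": {
  "deltas": [
    [92,-0.5,-1,0,0,0,0],
    [92,-0.5,-2,0,0,0,0],
    [92,-0.5,-2,0,0,0,0],
    [92,0,-2,0,0,0,0],
    [92,0,-2,0,0,0,0],
    [92,0,-2,0,0,0,0],
    [92,0,-1,0,0,0,0],
    [92,0,0,0,0,0,0],
    [92,0,0,0,0,0,0],
    [92,0,0,0,0,0,0]
  ]
}}

```text
time_s: 24.7
ee_pos: [0.4511, -0.014, 0.1918]
eef_rot: [-3.139, 0.0, -0.084]
force: [-0.5, -0.1, 0.2]
grip_width: 0.0602
grip_force: 0.0
```

Run:
```python
from station import ctrl
from h import *
s=ctrl.camera('scene');t=ctrl.camera('top')
o=ctrl.get_obs();print(o['time_s'],o['ee_pos'],o['eef_rot'],o['force'],o['grip_width'])
for n,c,roi in(('s',s,(220,80,380,280)),('t',t,(190,170,360,290))):
  for q in blobs(c['img'],(100,100,40),(130,255,255),roi,60,5):
    print(n,cv2.boundingRect(q),cv2.approxPolyDP(q,2.5,True).reshape(-1,2).tolist())
    if n=='t':print([rect(t,q,z).tolist() for z in(.10,.13)])
# predicted blue-part outline in scene view per bottom height (low 60 / high 90)
for nm,cx,cy in(('L',.521,.101),('R',.503,-.125)):
  ax=np.array([np.cos(-.085),np.sin(-.085),0]);ay=np.array([-ax[1],ax[0],0])
  for zb in(.06,.075,.09):print(nm,zb,[proj(s,np.array([cx,cy,zb+h])+ax*a+ay*b).round(1).tolist() for a,b,h in((.0575,.02,0),(.0575,.02,.04),(-.0575,-.02,.04))])
```

```text
24.8 [ 0.45121028 -0.01400558  0.19186334] [-3.13946187e+00 -8.07327191e-05 -8.40174593e-02] [-0.54203797 -0.26952848 -0.53563898] 0.05988379148954438
s (310, 194, 45, 40) [[354, 200], [342, 194], [310, 215], [321, 224], [320, 233], [353, 212]]
s (251, 161, 42, 35) [[292, 167], [282, 161], [251, 179], [259, 185], [260, 195], [290, 178]]
t (316, 205, 18, 50) [[318, 205], [317, 227], [326, 230], [325, 254], [331, 254], [333, 207]]
[[506.5, -126.7, 116.8, 40.4, -2.0], [502.6, -123.7, 114.0, 39.5, -2.0]]
t (218, 197, 21, 51) [[223, 197], [218, 246], [231, 247], [238, 199]]
[[527.6, 100.9, 119.1, 40.9, -5.0], [523.1, 98.4, 116.2, 39.9, -5.0]]
L 0.06 [[321.0, 243.3], [321.7, 231.6], [343.8, 201.3]]
L 0.075 [[321.3, 239.0], [322.0, 227.1], [344.2, 196.7]]
L 0.09 [[321.5, 234.6], [322.2, 222.5], [344.7, 192.2]]
R 0.06 [[261.1, 196.6], [260.4, 185.1], [283.9, 160.0]]
R 0.075 [[260.9, 192.3], [260.2, 180.6], [283.8, 155.6]]
R 0.09 [[260.6, 188.0], [259.9, 176.1], [283.8, 151.2]]
```

The left pan is high (90 mm) and the right pan low (60 mm), so pack 1 on the right is heavier, as the weights felt at the wrist also showed. I'll grip it at its centre.

Request:
{"name": "apply_moves", "arguments": {
  "deltas": [
    [92,0.9,-1.9,0,0,0,0],
    [92,1.4,-2.8,0,0,0,0],
    [92,1.4,-2.8,0,0,0,0],
    [92,1.0,-2.3,-1,0,0,0],
    [92,0.6,-1.3,-2.5,0,0,0],
    [92,0,0,-3,0,0,0],
    [92,0,0,-3,0,0,0],
    [92,0,0,-2.0,0,0,0],
    [92,0,0,-1,0,0,0],
    [92,0,0,0,0,0,0]
  ]
}}

```text
time_s: 25.8
ee_pos: [0.5039, -0.1251, 0.0661]
eef_rot: [-3.139, 0.002, -0.084]
force: [1.0, 0.3, -0.9]
grip_width: 0.0599
grip_force: 0.0
```

Request:
{"name": "apply_moves", "arguments": {
  "deltas": [
    [92,0,0,-0.5,0,0,0],
    [92,0,0,-0.4,0,0,0],
    [92,0,0,0,0,0,0],
    [255,0,0,0,0,0,0],
    [255,0,0,0,0,0,0],
    [255,0,0,0,0,0,0],
    [255,0,0,0,0,0,0],
    [255,0,0,0,0,0,0]
  ],
  "grip_force": 40
}}

```text
time_s: 26.6
ee_pos: [0.5044, -0.1256, 0.0582]
eef_rot: [-3.14, -0.001, -0.085]
force: [0.0, 1.2, 3.2]
grip_width: 0.0395
grip_force: 40.0
```

Gripped. I'll lift slowly so the beam swings over gently.

Request:
{"name": "apply_moves", "arguments": {
  "deltas": [
    [255,0,0,0.1,0,0,0],
    [255,0,0,0.1,0,0,0],
    [255,0,0,0.15,0,0,0],
    [255,0,0,0.15,0,0,0],
    [255,0,0,0.15,0,0,0],
    [255,0,0,0.15,0,0,0],
    [255,0,0,0.15,0,0,0],
    [255,0,0,0.15,0,0,0],
    [255,0,0,0.15,0,0,0],
    [255,0,0,0.15,0,0,0]
  ]
}}

```text
time_s: 27.6
ee_pos: [0.5042, -0.1256, 0.072]
eef_rot: [-3.14, -0.0, -0.085]
force: [-0.7, -1.3, -0.7]
grip_width: 0.0395
grip_force: 40.0
```

Request:
{"name": "apply_moves", "arguments": {
  "deltas": [
    [255,0,0,0.15,0,0,0],
    [255,0,0,0.15,0,0,0],
    [255,0,0,0.15,0,0,0],
    [255,0,0,0.15,0,0,0],
    [255,0,0,0.15,0,0,0],
    [255,0,0,0.15,0,0,0],
    [255,0,0,0.15,0,0,0],
    [255,0,0,0.15,0,0,0],
    [255,0,0,0.15,0,0,0],
    [255,0,0,0.15,0,0,0]
  ]
}}

```text
time_s: 28.6
ee_pos: [0.5042, -0.1256, 0.087]
eef_rot: [-3.14, -0.0, -0.085]
force: [-0.2, 0.1, -3.8]
grip_width: 0.0398
grip_force: 40.0
```

Request:
{"name": "apply_moves", "arguments": {
  "deltas": [
    [255,0,0,0.15,0,0,0],
    [255,0,0,0.15,0,0,0],
    [255,0,0,0.3,0,0,0],
    [255,0,0,0.6,0,0,0],
    [255,0,0,1.2,0,0,0],
    [255,0,0,2,0,0,0],
    [255,0,0,2,0,0,0],
    [255,0,0,1,0,0,0],
    [255,0,0,0.3,0,0,0]
  ]
}}

```text
time_s: 29.5
ee_pos: [0.5047, -0.1257, 0.1654]
eef_rot: [-3.14, -0.002, -0.085]
force: [-0.4, -0.1, -3.3]
grip_width: 0.0398
grip_force: 40.0
```

Run:
```python
from station import ctrl
from h import *
s=ctrl.camera('scene')
o=ctrl.get_obs();print(o['time_s'],o['ee_pos'],o['eef_rot'],o['force'],o['grip_width'])
for q in blobs(s['img'],(100,100,40),(130,255,255),(200,80,380,280),60,5):print(cv2.approxPolyDP(q,2.5,True).reshape(-1,2).tolist())
t=dict(np.load('top.npz'))
for z in(.004,.018):
  for q in blobs(t['img'],(50,100,30),(85,255,255),(365,165,440,270)):print(rect(t,q,z))
```

```text
29.55 [ 0.50446396 -0.12565475  0.16483903] [-3.13982876e+00 -1.46384395e-03 -8.48703412e-02] [ 0.35510236 -0.2465396  -1.31268028] 0.039978565351512445
[[351, 207], [342, 202], [310, 223], [320, 231], [320, 241], [352, 220]]
[[291, 133], [282, 134], [282, 149], [278, 152], [273, 151], [272, 133], [248, 145], [257, 152], [259, 162], [290, 146]]
[ 547.9 -337.3  191.2  113.4   -7.9]
[ 545.8 -333.9  189.2  112.2   -7.9]
```

The lighter pack rides down safely on the left pan. Now I'll carry the heavy one to the tray.

Request:
{"name": "apply_moves", "arguments": {
  "deltas": [
    [255,0.2,-1.0,0,0,0,-0.006],
    [255,0.4,-2.0,0,0,0,-0.006],
    [255,0.5,-2.6,0,0,0,-0.006],
    [255,0.6,-2.8,0,0,0,-0.006],
    [255,0.6,-2.8,0,0,0,-0.006],
    [255,0.6,-2.8,0,0,0,-0.006],
    [255,0.5,-2.6,0,0,0,-0.006],
    [255,0.4,-2.2,0,0,0,-0.006],
    [255,0.25,-1.4,0,0,0,-0.005],
    [255,0.1,-0.6,0,0,0,0]
  ]
}}

```text
time_s: 30.55
ee_pos: [0.5452, -0.3352, 0.1623]
eef_rot: [-3.139, 0.002, -0.14]
force: [0.4, 0.5, -2.7]
grip_width: 0.0402
grip_force: 40.0
```

Request:
{"name": "apply_moves", "arguments": {
  "deltas": [
    [255,0,0,-0.8,0,0,0],
    [255,0,0,-1.6,0,0,0],
    [255,0,0,-2.2,0,0,0],
    [255,0,0,-2.4,0,0,0],
    [255,0,0,-2.4,0,0,0],
    [255,0,0,-2.2,0,0,0],
    [255,0,0,-1.6,0,0,0],
    [255,0,0,-1.0,0,0,0],
    [255,0,0,-0.6,0,0,0],
    [255,0,0,0,0,0,0]
  ]
}}

```text
time_s: 31.55
ee_pos: [0.5457, -0.3334, 0.0156]
eef_rot: [-3.139, 0.0, -0.138]
force: [0.8, 0.9, -3.3]
grip_width: 0.0399
grip_force: 40.0
```

Request:
{"name": "apply_moves", "arguments": {
  "deltas": [
    [255,0,0,-0.4,0,0,0],
    [255,0,0,-0.3,0,0,0],
    [255,0,0,-0.2,0,0,0],
    [255,0,0,-0.1,0,0,0],
    [255,0,0,0,0,0,0],
    [255,0,0,0,0,0,0]
  ]
}}

```text
time_s: 32.15
ee_pos: [0.5458, -0.3336, 0.0061]
eef_rot: [-3.14, -0.0, -0.138]
force: [-0.1, -1.2, -3.7]
grip_width: 0.0398
grip_force: 40.0
```

Request:
{"name": "apply_moves", "arguments": {
  "deltas": [
    [255,0,0,-0.15,0,0,0],
    [255,0,0,-0.15,0,0,0],
    [255,0,0,0,0,0,0],
    [255,0,0,0,0,0,0]
  ]
}}

```text
time_s: 32.55
ee_pos: [0.5457, -0.3336, 0.0029]
eef_rot: [-3.139, -0.0, -0.138]
force: [-0.2, -0.3, -3.0]
grip_width: 0.0398
grip_force: 40.0
```

Request:
{"name": "apply_moves", "arguments": {
  "deltas": [
    [255,0,0,-0.1,0,0,0],
    [255,0,0,0,0,0,0],
    [255,0,0,0,0,0,0]
  ]
}}

```text
time_s: 32.85
ee_pos: [0.5457, -0.3336, 0.0019]
eef_rot: [-3.14, -0.0, -0.138]
force: [-0.2, -0.2, -3.2]
grip_width: 0.0397
grip_force: 40.0
```

Request:
{"name": "apply_moves", "arguments": {
  "deltas": [
    [255,0,0,-0.1,0,0,0],
    [255,0,0,0,0,0,0],
    [255,0,0,0,0,0,0]
  ]
}}

```text
time_s: 33.15
ee_pos: [0.5459, -0.3337, 0.0011]
eef_rot: [-3.14, -0.001, -0.138]
force: [-1.1, -0.0, -0.3]
grip_width: 0.0399
grip_force: 40.0
```

Request:
{"name": "apply_moves", "arguments": {
  "deltas": [
    [255,0,0,-0.06,0,0,0],
    [255,0,0,0,0,0,0],
    [255,0,0,0,0,0,0]
  ]
}}

```text
time_s: 33.45
ee_pos: [0.5459, -0.3337, 0.0011]
eef_rot: [-3.14, -0.001, -0.138]
force: [-3.6, 3.0, 7.3]
grip_width: 0.0398
grip_force: 40.0
```

The pack has touched down. Release, lift clear and check.

Request:
{"name": "apply_moves", "arguments": {
  "deltas": [
    [255,0,0,0.06,0,0,0],
    [120,0,0,0,0,0,0],
    [92,0,0,0,0,0,0],
    [92,0,0,0,0,0,0],
    [92,0,0,0.5,0,0,0],
    [92,0,0,2,0,0,0],
    [92,0,0,4,0,0,0],
    [92,-1,0,4,0,0,0],
    [92,-3,0,4,0,0,0],
    [92,-3,0,2,0,0,0]
  ]
}}

```text
time_s: 34.45
ee_pos: [0.4757, -0.3339, 0.1697]
eef_rot: [3.141, -0.004, -0.137]
force: [0.8, -0.6, 0.2]
grip_width: 0.06
grip_force: 0.0
```

Request:
{"name": "apply_moves", "arguments": {
  "deltas": [
    [92,-4,0,1,0,0,0],
    [92,-4,0,0,0,0,0],
    [92,-4,0,0,0,0,0],
    [92,-2,0,0,0,0,0],
    [92,0,0,0,0,0,0],
    [92,0,0,0,0,0,0]
  ]
}}

```text
time_s: 35.05
ee_pos: [0.3361, -0.3338, 0.1765]
eef_rot: [-3.14, -0.001, -0.139]
force: [0.4, -0.5, -0.2]
grip_width: 0.06
grip_force: 0.0
```

Run:
```python
from station import ctrl
from h import *
t=ctrl.camera('top');s=ctrl.camera('scene')
o=ctrl.get_obs();print(o['time_s'],o['ee_pos'],o['force'],o['joint_vel'].round(3))
t0=dict(np.load('top.npz'));s0=dict(np.load('scene.npz'))
for q in blobs(t['img'],(100,100,40),(130,255,255),(190,150,450,290),60,5):print('T',rect(t,q,.044),rect(t,q,.10))
for q in blobs(s['img'],(100,100,40),(130,255,255),(160,80,380,280),60,5):print('S',cv2.approxPolyDP(q,2.5,True).reshape(-1,2).tolist())
for n,lo,hi,roi in(('bowl',(50,80,30),(85,255,255),(170,110,230,170)),('screw',(5,180,120),(14,255,255),(270,135,330,170)),('spool',(90,10,60),(150,90,200),(330,125,375,170))):
  print(n,[[cv2.boundingRect(q) for q in blobs(c['img'],lo,hi,roi,30)] for c in(t0,t)])
ax=np.array([np.cos(-.138),np.sin(-.138),0]);ay=np.array([-ax[1],ax[0],0])
print([proj(s,np.array([.546,-.334,.004+h])+ax*a+ay*b).round(1).tolist() for a,b,h in((.0575,.02,0),(.0575,.02,.04),(-.0575,-.02,.04))])
for q in blobs(s['img'],(0,150,60),(6,255,255),(390,235,470,310)):print('bar',cv2.boundingRect(q))
```

```text
35.15 [ 0.33653691 -0.33362737  0.17607632] [0.69454731 0.58682675 0.04108418] [ 0.006  0.007  0.002 -0.001 -0.    -0.003]
T [531.6 102.8 121.5  42.7  -4.8] [523.4  98.3 116.3  40.9  -4.8]
T [ 547.5 -330.4  117.6   45.5   -8. ] [ 538.7 -316.4  112.6   43.6   -8. ]
S [[351, 207], [342, 202], [310, 222], [320, 231], [320, 241], [352, 220]]
S [[231, 159], [222, 154], [192, 168], [201, 183], [231, 169]]
bowl [[(178, 120, 45, 44)], [(178, 120, 45, 44)]]
screw [[(277, 148, 38, 10)], [(277, 148, 38, 10)]]
spool [[], []]
[[200.3, 184.9], [198.6, 174.1], [224.9, 152.4]]
bar (405, 254, 43, 25)
```

```bash
python3 -c "
from station import ctrl
print(ctrl.hand_in())"
```

```text
the job is handed in; nothing more can be done
None
```

The job is handed in at 35 s: pack 1 (from bay 1) was the heavier and lies flat in the green tray, pack 2 lies on the left pan, the eject bar is fully down, and the bowl and screwdriver have not moved; the spool, which I never went near, did not show up in my final check.

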